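# Check the hand brake of the instrument dolly

### The job

With the outside of the closed fingers, press the long brake lever on the dolly's push bar in towards the bar until it stops short of it, and lean on it firmly there (10 to 20 N) for two seconds to see that it comes no closer. Then let it follow the fingers gently back out to rest, without letting it snap, and move clear. Only push the lever, never pinch it; do not touch the push bar, and leave the small thumb lever and the things on the bench where they are.

Things in the scene. Friction and masses are not known exactly. Their poses are not given: they have to be found in the camera images.
- dolly: Low wheeled aluminium dolly carrying a cream block heater with a dark blue lid (167 mm high), fixed on the bench, yawed up to 0.3 rad. Origin: on the bench, right under the middle of the push bar. x: level, square to the bar, from bar to heater, away from the robot (deck and heater fill x = 70 to 370, y = -190 to 190 mm); y along the bar; z up.
- push_bar: Level round bar, 350 mm along the dolly's y, axis 200 mm above the bench; steel 20 mm thick, black rubber sleeve 25 mm thick from y = -50 to 80 mm, posts at y = +-175 mm. A black clamp at y = 105 to 135 mm holds the brake lever's hinge on the robot's side. Frame: the dolly's (origin on the bench). Not to be touched.
- lever_blade: The long brake lever on the robot's side of the bar: straight aluminium blade 165 mm long, 10 thick, 16 tall, 18 mm ball at the free end, level, 200 mm above the bench. Origin: on its vertical hinge axis, at dolly x = -45, y = 120 mm. x runs along the blade to the free end (roughly the dolly's -y), y level, square to the blade, towards the bar; z up. Robot-side face: y = -5 mm.
- press_point (a point): Middle of the height of the blade's robot-side face, 130 mm from the hinge towards the free end: a good place to press. It travels about 38 mm along the dolly's x from rest to stop. Its axes are the blade's.
- brake_lever (a joint): Turn of the brake lever, rad: 0 at rest (leaning out, free end 93 mm from the bar's axis), 0.30 at its hard stop (parallel to the bar, 27 mm free gap to the sleeve). Return spring: at the press point it starts to move at 1.2 N and needs 3.5 N just before the stop. Let go, it springs back fast.
- thumb_lever (a joint): Small aluminium thumb lever, 8 mm thick with a 14 mm ball, standing up from a black clamp on the bar near the other end (dolly y = -135 mm), top 255 mm above the bench when upright. Angle in rad: 0 upright, positive leans away from the robot; it stays where it is left. Leave it alone.
- thumb_tip (a point): Top of the thumb lever's ball.
- tube_rack: Loose white rack of small clear tubes, 85 x 130 mm, 59 mm high; beside the dolly's front. Origin: centre of its underside.
- tip_box: Loose grey pipette tip box with a white lid, 85 x 120 mm, 65 mm high; beside the dolly's front. Origin: centre of its underside.
- reagent_bottle: Loose round bottle, 54 mm across, 120 mm high, beside the dolly. Origin: centre of its underside.
- cold_block: Loose tube block, white with an aluminium top full of small holes, 75 x 110 mm, 40 mm high, on the bench in front of the push bar. Origin: centre of its underside.
Not all that is in view belongs to the job. Leave any brown look-alike of the tip_box alone. What is shaped like the cold_block but orange or red is not meant.

How it is judged:
By the outcome, as a careful person would: the job done as asked, in the order asked, and still so for the second after the job is handed in, with the robot touching nothing.
It also fails if it takes over 45 s, if anything falls off the work surface, if the arm or the gripper's body presses on something with over 40 N, if the wrist force passes 120 N, or if a joint passes its speed limit or range.

### The arm

A 6-joint arm with a two-finger parallel gripper is mounted at the origin on the work surface. World frame = base frame: x ahead of the robot, y to its left, z up, the work surface at z = 0. Lengths are in m, angles in rad, forces in N, time in s.
With the tool pointing down it reaches from about 0.35 to 0.975 m from the base axis. Payload 4.9 kg.
Tool frame: the origin (TCP) lies between the finger pads; the fingertips stand 14 mm ahead of it and the grasp point (between the pads) lies 5 mm behind it (manip.tcp_to_tips is the distance from the TCP to the fingertips, in m); z points along the fingers, y is the line along which they close (so a half turn about z gives the same grasp; the last joint's range is limited). The gripper opens to 85 mm and grips with 20 to 120 N. Pads are 22 mm wide; open, the fingers measure 114 mm over their backs; the gripper's body (76 mm by 85 mm) begins 54 mm behind the grasp point. The pads swing forward as they close: fully open they stand 13 mm farther back than shut.
Start: joints at [-1.436, 0.053, 1.613, -0, 1.476, -0.119], TCP at [0.157, -0.605, 0.245] pointing down, gripper open.
Joint ranges: [-3.01, 3.01], [-1.01, 2.22], [0.06, 2.58], [-1.02, 4.17], [0.09, 2.62], [-3.14, 3.14]. Speed limits (rad/s): [2.57, 2.57, 3.14, 3.14, 3.14, 3.14].

### API

Orientations are given as a unit quaternion [w, x, y, z].
In Python, from plant import manip gives the robot as it stands.
- The arm moves only by the tool servo_tool, never from a script. Its argument "moves" is a list that holds one entry, the list of rows, each a list of 7 numbers: the shift along the tool's x, y, z in mm, then the turn, a rotation vector about the tool's x, y, z in degrees, then the finger opening in mm, from 0 to 85.4. In form: [[[x, y, z, ax, ay, az, fingers], ...]]. A call has 1 to 12 rows; each row shifts and turns the commanded pose from where the row before left it, along the tool's axes as they then stand; what a row does not reach is not made up. A row lasts 1/8 s, in which the tool goes at most 62.5 mm and 10.7 degrees, less where a joint would pass 70% of its speed; a pose out of reach is approached as far as the arm can. A call with a gripper value outside its range is refused whole. The fingers move at their own pace and stop on an object; the grip force is fixed at half the most. Time passes only in rows, so rows that do not move let the fingers close. It gives the time, the measured TCP pose, the force, the opening and the grip force at its end, in the units of the state.
- manip.state(): the state, without advancing time (a new reading comes with each control period).
- manip.grab_frame(name): name is "side" or "top"; returns a dict with "image" (400x640x3 uint8, blue, green, red), "mtx" (3x3 intrinsics, pixels), "eye" and "rotation" of the camera in the world. Camera axes: x right, y down, z forward; pixel columns grow to the right and rows downward; lengths in m; the calibration is good to about 2 mm. A picture is of the moment at which its call begins. There is no depth.
- manip.job_done(): hands the job in; it is judged then, once.
The state is a dict: "time": time; "joint_pos": joint angles; "joint_vel": joint speeds; "joint_efforts": joint torques, N m; "tool_pos": TCP position; "tool_rot": TCP orientation; "contact_force": force on the tool from outside, world axes, zero at the start; "ft_torque": the same for the moment, N m; "gripper_width": opening from 0.0 (shut) to 1.0 (fully open); "grasp_force": force on a finger pad.
Only numpy, scipy, OpenCV 4.12 (cv2) and the standard library are available. Lean on these libraries where they do the work, as an engineer would, in place of code of your own. Each camera call takes 0.05 s, during which the arm holds its last target. There are 200 camera calls.

## Working session

There is one attempt and no reset: what is moved stays moved. The work goes in short steps, Python scripts to look and compute and a tool call to move; the robot and the scene stay as the last step left them, time stands still between calls to the robot, and variables do not carry over. Pictures are saved under pics/ and viewed, at most 10 in all, crops included, and the job is handed in when it is done.

Besides the shell and the picture viewer there is one more tool, called after ">>>" as a command line: name --argument value ..., lists and objects as JSON in quotes. servo_tool: Moves the arm, as the interface text tells. Its arguments: {"type":"object","properties":{"moves":{"type":"array"}},"required":["moves"]}

```bash
mkdir -p pics; cat > h.py <<'E'
import numpy as np, cv2, pickle
from plant import manip
def grab(n,tag):
    f=manip.grab_frame(n); cv2.imwrite(f'pics/{tag}.png',f['image']); pickle.dump(f,open(f'pics/{tag}.pkl','wb')); return f
def load(tag): return pickle.load(open(f'pics/{tag}.pkl','rb'))
def ray(f,u,v):
    R=np.array(f['rotation']); 
    return np.array(f['eye']), R@np.linalg.inv(f['mtx'])@[u,v,1.]
def atz(f,u,v,z):
    e,d=ray(f,u,v); return e+d*(z-e[2])/d[2]
def proj(f,p):
    q=np.array(f['mtx'])@np.array(f['rotation']).T@(np.array(p)-f['eye']); return q[:2]/q[2]
E
python3 - <<'E'
from h import *
for n in('side','top'):
    f=grab(n,n+'0'); print(n,f['eye'],np.round(f['rotation'],3).tolist(),f['mtx'][0])
a=load('side0')['image'];b=load('top0')['image']
print(manip.state())
E
```

```text
side [-0.1943451   0.7251041   0.73536882] [0.175, -0.333, 0.803, -0.461] [455.43544914   0.         317.02538618]
top [0.36011384 0.04455853 1.50785775] [-0.025, 0.71, -0.704, 0.019] [492.77094582   0.         310.26594355]
{'time': 0.1, 'joint_pos': array([-1.43602512e+00,  5.33083746e-02,  1.61411110e+00,  1.52633394e-06,
        1.47598771e+00, -1.18996648e-01]), 'joint_vel': array([-0.00033933, -0.00182758, -0.00255406,  0.00010346,  0.00029165,
        0.00078672]), 'joint_efforts': array([-3.25058090e-05, -3.94903135e+01, -3.71362281e+01, -9.03575506e-05,
        3.91333466e-03, -1.38245281e-05]), 'tool_pos': array([ 0.15684118, -0.60446842,  0.24420229]), 'tool_rot': array([-9.07244513e-04,  9.91960629e-01,  1.26543616e-01, -6.39614265e-06]), 'contact_force': array([ 1.15637978, -0.24039436, -0.38013899]), 'ft_torque': array([-0.02210286,  0.03832003,  0.02369148]), 'grasp_force': 0.0, 'gripper_width': 1.0019630520115281}
```

View pics/top0.png

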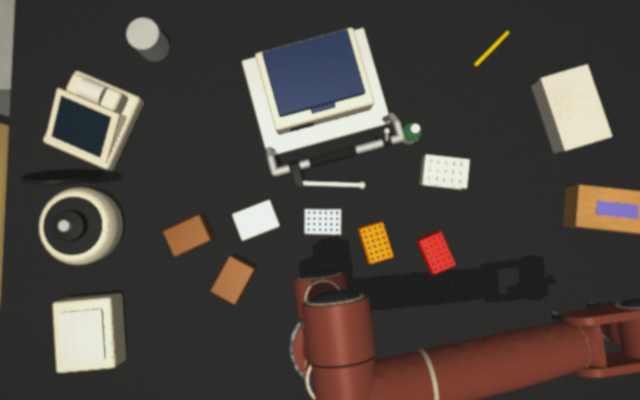

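View pics/side0.png

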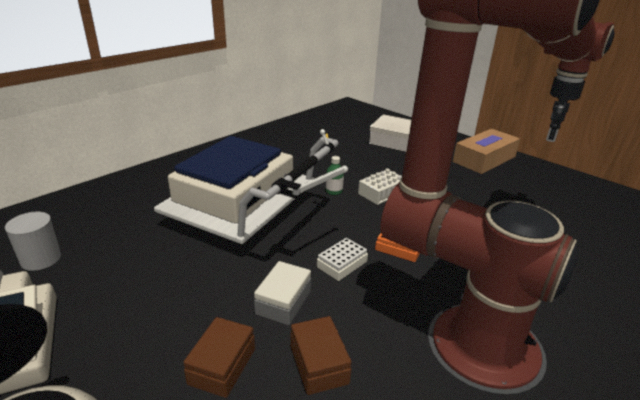

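The top view shows the dolly bar from about (275,160) to (395,130), with the lever from its hinge near (299,180) to its ball at (363,185). The cold block is at (323,221). I'll enlarge both views for precise reading.

```bash
python3 - <<'E'
from h import *
a=load('top0')['image'][105:205,255:425]; b=load('side0')['image'][120:245,225:365]
cv2.imwrite('pics/c1.png',cv2.resize(a,None,fx=4.5,fy=4.5,interpolation=cv2.INTER_CUBIC))
cv2.imwrite('pics/c2.png',cv2.resize(b,None,fx=4.5,fy=4.5,interpolation=cv2.INTER_CUBIC))
E
```

```text
(no output)
```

View pics/c1.png

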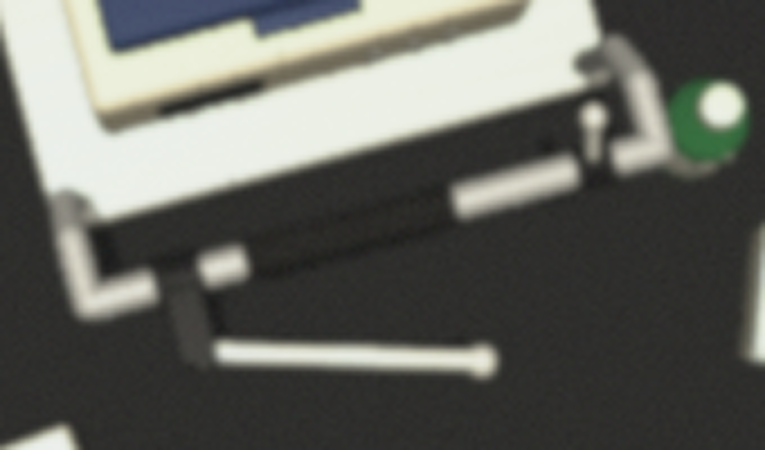

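View pics/c2.png

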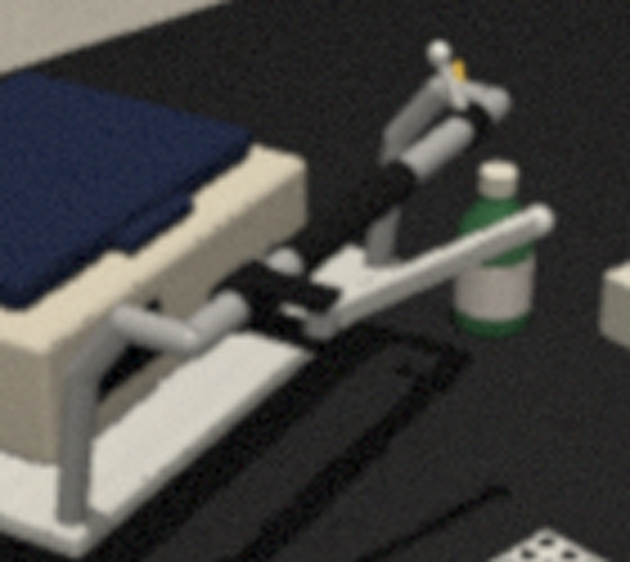

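In the top crop the bar's centreline runs from (90,303) to (660,155), the sleeve ends are at (247,262) and (455,203), and the lever ball is at (482,360) with the blade start at (217,352). In the side crop the ball is at (541,218). Next I'll compute positions.

```bash
python3 - <<'E'
from h import *
from scipy.spatial.transform import Rotation as Ro
t=load('top0'); s=load('side0')
T=lambda u,v,z=.2: atz(t,255+(u+.5)/4.5-.5,105+(v+.5)/4.5-.5,z)
S=lambda u,v,z=.2: atz(s,225+(u+.5)/4.5-.5,120+(v+.5)/4.5-.5,z)
ball=T(482,360); b0=T(217,352)
print('ball top',ball,'side',S(541,218)); 
L=T(90,303);R=T(660,155); sl=T(247,263);sr=T(455,203)
print('bar ends',L,R,np.linalg.norm(L-R),'sleeve',sl,sr,np.linalg.norm(sl-sr))
yv=(L-R)/np.linalg.norm(L-R); xv=np.array([yv[1],-yv[0],0]); print('yaw',np.arctan2(xv[1],xv[0]))
O=(sl-.08*yv+sr+.05*yv)/2; O2=(L+R)/2; print('O',O,O2)
for p in(ball,b0,S(541,218)):
  d=p-O; print('ball in dolly',d@xv,d@yv)
a=ball-b0; print('blade angle rel -y',np.arctan2(-a@xv,-a@yv))
# predicted
h=O-.045*xv+.12*yv
for q in(0,.3):
  th=.3-q; d=-np.cos(th)*yv-np.sin(th)*xv; n=np.array([-d[1],d[0],0]); n=n*np.sign(n@xv)
  pp=h+.13*d-.005*n; print(q,'hinge',h,'ball',h+.165*d,'pp',pp,'n',n,'px',proj(t,h+.165*d),proj(s,h+.165*d))
print('obs px',255+482.5/4.5-.5,105+360.5/4.5-.5, 225+541.5/4.5-.5,120+218.5/4.5-.5)
print(Ro.from_quat(np.roll(manip.state()['tool_rot'],-1)).as_matrix().round(3))
E
```

```text
Traceback (most recent call last):
  File "h.py", line 10, in atz
    e,d=ray(f,u,v); return e+d*(z-e[2])/d[2]
        ~~~^^^^^^^
  File "h.py", line 8, in ray
    return np.array(f['eye']), R@np.linalg.inv(f['mtx'])@[u,v,1.]
                               ~^~~~~~~~~~~~~~~~~~~~~~~~
ValueError: matmul: Input operand 1 has a mismatch in its core dimension 0, with gufunc signature (n?,k),(k,m?)->(n?,m?) (size 3 is different from 4)
```

```bash
sed -i 's/^import numpy.*/&\nfrom scipy.spatial.transform import Rotation as Ro\ndef rm(f): return Ro.from_quat(np.roll(f["rotation"],-1)).as_matrix()/; s/R=np.array(f\[.rotation.\])/R=rm(f)/; s/np.array(f\[.rotation.\]).T/rm(f).T/' h.py
cat > m.py <<'E'
from h import *
t=load('top0'); s=load('side0')
T=lambda u,v,z=.2: atz(t,255+(u+.5)/4.5-.5,105+(v+.5)/4.5-.5,z)
S=lambda u,v,z=.2: atz(s,225+(u+.5)/4.5-.5,120+(v+.5)/4.5-.5,z)
ball=T(482,360); b0=T(217,352)
print('ball top',ball,'side',S(541,218)); 
L=T(90,303);R=T(660,155); sl=T(247,263);sr=T(455,203)
print('bar ends',L,R,np.linalg.norm(L-R),'sleeve',sl,sr,np.linalg.norm(sl-sr))
yv=(L-R)/np.linalg.norm(L-R); xv=np.array([yv[1],-yv[0],0]); print('yaw',np.arctan2(xv[1],xv[0]))
O=(sl-.08*yv+sr+.05*yv)/2; O2=(L+R)/2; print('O',O,O2)
for p in(ball,b0,S(541,218)):
  d=p-O; print('ball in dolly',d@xv,d@yv)
a=ball-b0; print('blade angle rel -y',np.arctan2(-a@xv,-a@yv))
h=O-.045*xv+.12*yv
for q in(0,.3):
  th=.3-q; d=-np.cos(th)*yv-np.sin(th)*xv; n=np.array([-d[1],d[0],0]); n=n*np.sign(n@xv)
  pp=h+.13*d-.005*n; print(q,'hinge',h,'ball',h+.165*d,'pp',pp,'n',n,'px',proj(t,h+.165*d),proj(s,h+.165*d))
print('obs px',255+482.5/4.5-.5,105+360.5/4.5-.5, 225+541.5/4.5-.5,120+218.5/4.5-.5)
print(Ro.from_quat(np.roll(manip.state()['tool_rot'],-1)).as_matrix().round(3))
E
python3 m.py
```

```text
ball top [ 0.47370139 -0.08009947  0.2       ] side [ 0.47371845 -0.08317776  0.2       ]
bar ends [0.50589405 0.15227778 0.2       ] [ 0.59676024 -0.18560426  0.2       ] 0.34988703683089317 sleeve [0.53042906 0.059343   0.2       ] [ 0.56716841 -0.06392213  0.2       ] 0.1286237631968948
yaw 0.262713115850952
O [ 0.55269425 -0.0167749   0.2       ] [ 0.55132715 -0.01666324  0.2       ]
ball in dolly -0.0927280207570506 -0.040637262071336354
ball in dolly -0.048557651517721304 0.10981772330686962
ball in dolly -0.09351098467794378 -0.043614371941300155
blade angle rel -y 0.285555272294175
0 hinge [0.47807407 0.0874212  0.2       ] ball [ 0.47192316 -0.07746411  0.2       ] pp [ 0.46823137 -0.04230205  0.2       ] n [ 0.99930492 -0.03727824  0.        ] px [360.7297916 185.269747 ] [343.89074513 168.98616658]
0.3 hinge [0.47807407 0.0874212  0.2       ] ball [ 0.52092482 -0.07191747  0.2       ] pp [ 0.50700682 -0.03941687  0.2       ] n [0.96568893 0.25970153 0.        ] px [358.68067405 166.94366228] [328.45428185 163.34006289]
obs px 361.72222222222223 184.61111111111111 344.8333333333333 168.05555555555554
[[ 0.968  0.251 -0.   ]
 [ 0.251 -0.968  0.002]
 [ 0.    -0.002 -1.   ]]
```

The geometry matches: bar 0.350 m, sleeve 0.129 m (given 0.130), lever angle 0.29 (given 0.30), and the two views agree on the ball to 3 mm. Tool x is already nearly square to the bar, so I'll close the fingers and move to a point in front of the press point.

>>> servo_tool --moves '[[[15, -20, 0, 0, 0, 0, 0], [31, -39, 0, 0, 0, 0, 0], [31, -39, 0, 0, 0, 0, 0], [31, -39, 0, 0, 0, 0, 0], [31, -39, 0, 0, 0, 0, 0], [31, -40, 0, 0, 0, 0, 0], [31, -40, 0, 0, 0, 0, 0], [31, -40, 0, 0, 0, 0, 0], [31, -40, 0, 0, 0, 0, 0], [31, -40, 0, 0, 0, 0, 0], [31, -40, 0, 0, 0, 0, 0], [31, -40, 0, 0, 0, 0, 0]]]'

```text
time: 1.6
tool_pos: [0.3872, -0.0725, 0.2451]
tool_rot: [0.0, 0.992, 0.126, 0.0]
contact_force: [0.2, -0.5, -0.2]
gripper_width: 0.006
grasp_force: 0.0
```

>>> servo_tool --moves '[[[5, -10, 0, 0, 0, 0, 0], [0, -5, 0, 0, 0, 0, 0], [0, 0, 0, 0, 0, 0, 0], [0, 0, 0, 0, 0, 0, 0]]]'

```text
time: 2.1
tool_pos: [0.3879, -0.0594, 0.2453]
tool_rot: [0.0, 0.992, 0.126, -0.0]
contact_force: [-0.4, -0.2, 0.9]
gripper_width: -0.005
grasp_force: 0.0
```

```bash
cat > st.py <<'E'
from h import *
s=manip.state(); R=Ro.from_quat(np.roll(s['tool_rot'],-1)).as_matrix()
O=np.array([.552,-.0167,0]); y=.2627; xv=np.array([np.cos(y),np.sin(y),0]); yv=np.array([-xv[1],xv[0],0])
p=s['tool_pos']; d=p-O; F=s['contact_force']
print('t',s['time'],'pos',p.round(4),'dolly mm',(1e3*d@xv).round(1),(1e3*d@yv).round(1),'F world',F.round(2),'F dolly x',(F@xv).round(2),'tool yaw',np.arctan2(R[1,0],R[0,0]).round(4),'w',s['gripper_width'].round(3),'q',s['joint_pos'].round(2))
E
python3 - <<'E'
import st
from h import *
f=grab('top','top1'); cv2.imwrite('pics/t1.png',cv2.resize(f['image'][100:260,230:430],None,fx=3.5,fy=3.5,interpolation=cv2.INTER_CUBIC)); print(manip.tcp_to_tips)
E
```

```text
Traceback (most recent call last):
  File "st.py", line 5, in <module>
    print('t',s['time'],'pos',p.round(4),'dolly mm',(1e3*d@xv).round(1),(1e3*d@yv).round(1),'F world',F.round(2),'F dolly x',(F@xv).round(2),'tool yaw',np.arctan2(R[1,0],R[0,0]).round(4),'w',s['gripper_width'].round(3),'q',s['joint_pos'].round(2))
                                                                                                                                                                                               ^^^^^^^^^^^^^^^^^^^^^^^^
AttributeError: 'float' object has no attribute 'round'
```

>>> servo_tool --moves '[[[0, 4, 15, 0, 0, 0, 0], [0, 4, 20, 0, 0, 0, 0], [0, 0, 14, 0, 0, 0, 0], [15, 0, 0, 0, 0, 0, 0], [15, 0, 0, 0, 0, 0, 0], [15, 0, 0, 0, 0, 0, 0], [0, 0, 0, 0, 0, 0, 0], [0, 0, 0, 0, 0, 0, 0]]]'

```text
time: 3.1
tool_pos: [0.4332, -0.055, 0.1958]
tool_rot: [-0.0, 0.992, 0.126, -0.0]
contact_force: [-0.9, -0.5, 0.9]
gripper_width: 0.003
grasp_force: 0.0
```

```bash
sed -i "s/s\['gripper_width'\].round(3)/s['gripper_width']/" st.py; python3 - <<'E'
import st
from h import *
f=grab('top','top1'); g=grab('side','side1')
a=cv2.resize(f['image'][110:220,270:410],None,fx=4,fy=4,interpolation=cv2.INTER_CUBIC)
b=cv2.resize(g['image'][110:245,270:400],None,fx=3.26,fy=3.26,interpolation=cv2.INTER_CUBIC)[:440]
o=np.zeros((440,800,3),np.uint8); o[:,:400]=a[:,80:480]; w=min(400,b.shape[1]); o[:b.shape[0],400:400+w]=b[:,:w]
cv2.imwrite('pics/t1.png',o); print(manip.tcp_to_tips)
E
```

```text
t 3.1 pos [ 0.4332 -0.055   0.1958] dolly mm -124.7 -6.1 F world [-0.94 -0.5   0.88] F dolly x -1.03 tool yaw 0.2536 w 0.002609646510618312 q [-0.3  -0.39  2.09 -0.    1.45  1.02]
0.014
```

View pics/t1.png

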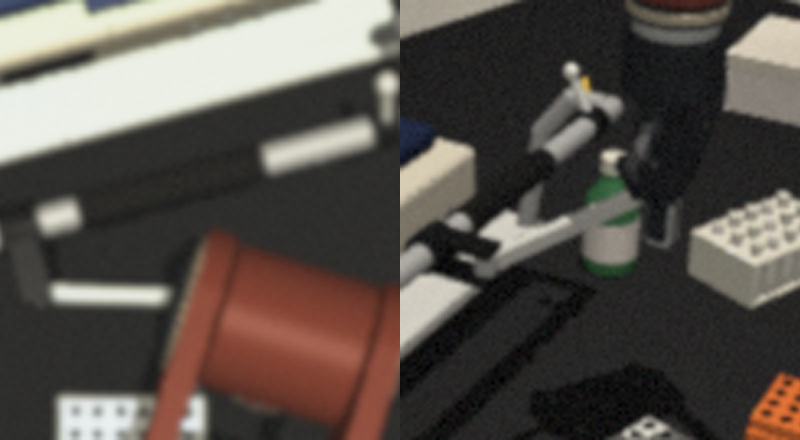

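```bash
python3 - <<'E'
from h import *
g=load('side1'); print('tip pred',proj(g,[.433,-.055,.182]),'seen ~350,184; ball pred',proj(g,[.4737,-.081,.2]))
E
```

```text
tip pred [349.23044508 183.43878666] seen ~350,184; ball pred [344.28038994 168.32223216]
```

>>> servo_tool --moves '[[[4, 0, 0, 0, 0, 0, 0], [4, 0, 0, 0, 0, 0, 0], [4, 0, 0, 0, 0, 0, 0], [2, 0, 0, 0, 0, 0, 0], [0, 0, 0, 0, 0, 0, 0]]]'

```text
time: 3.82
tool_pos: [0.4473, -0.0513, 0.1963]
tool_rot: [-0.0, 0.992, 0.127, -0.0]
contact_force: [0.0, -0.3, 0.4]
gripper_width: -0.001
grasp_force: 0.0
```

```bash
python3 st.py
```

```text
t 3.825 pos [ 0.4473 -0.0513  0.1963] dolly mm -110.1 -6.2 F world [ 0.01 -0.34  0.43] F dolly x -0.08 tool yaw 0.254 w -0.0010753728747986437 q [-0.28 -0.35  2.06 -0.    1.44  1.04]
```

The fingertip projection matches the picture. Now I'll push slowly.

>>> servo_tool --moves '[[[2, 0, 0, 0, 0, 0, 0], [2, 0, 0, 0, 0, 0, 0], [2, 0, 0, 0, 0, 0, 0], [2, 0, 0, 0, 0, 0, 0], [2, 0, 0, 0, 0, 0, 0], [2, 0, 0, 0, 0, 0, 0], [2, 0, 0, 0, 0, 0, 0], [2, 0, 0, 0, 0, 0, 0], [0, 0, 0, 0, 0, 0, 0]]]'

```text
time: 4.95
tool_pos: [0.4627, -0.0473, 0.1962]
tool_rot: [0.0, 0.992, 0.127, -0.0]
contact_force: [-0.7, -1.4, 0.5]
gripper_width: -0.001
grasp_force: 0.7
```

>>> servo_tool --moves '[[[3, 0, 0, 0, 0, 0, 0], [3, 0, 0, 0, 0, 0, 0], [3, 0, 0, 0, 0, 0, 0], [3, 0, 0, 0, 0, 0, 0], [3, 0, 0, 0, 0, 0, 0], [0, 0, 0, 0, 0, 0, 0]]]'

```text
time: 5.7
tool_pos: [0.4774, -0.0436, 0.1963]
tool_rot: [0.0, 0.992, 0.127, -0.0]
contact_force: [-2.0, -0.8, -0.4]
gripper_width: -0.001
grasp_force: 1.1
```

```bash
python3 st.py
```

```text
t 5.7 pos [ 0.4774 -0.0436  0.1963] dolly mm -79.1 -6.5 F world [-2.   -0.81 -0.37] F dolly x -2.14 tool yaw 0.2539 w -0.0013025540032962652 q [-0.25 -0.27  2.   -0.    1.42  1.07]
```

>>> servo_tool --moves '[[[2, 0, 0, 0, 0, 0, 0], [2, 0, 0, 0, 0, 0, 0], [2, 0, 0, 0, 0, 0, 0], [2, 0, 0, 0, 0, 0, 0], [2, 0, 0, 0, 0, 0, 0], [2, 0, 0, 0, 0, 0, 0], [0, 0, 0, 0, 0, 0, 0]]]'

```text
time: 6.58
tool_pos: [0.4889, -0.0406, 0.1963]
tool_rot: [0.0, 0.992, 0.127, -0.0]
contact_force: [-2.3, -3.2, 0.7]
gripper_width: 0.001
grasp_force: 1.5
```

>>> servo_tool --moves '[[[1, 0, 0, 0, 0, 0, 0], [1, 0, 0, 0, 0, 0, 0], [1, 0, 0, 0, 0, 0, 0], [0, 0, 0, 0, 0, 0, 0]]]'

```text
time: 7.08
tool_pos: [0.4918, -0.0398, 0.1963]
tool_rot: [0.0, 0.992, 0.127, -0.0]
contact_force: [-2.4, -4.0, 0.7]
gripper_width: -0.001
grasp_force: 1.6
```

```bash
python3 st.py
```

```text
t 7.075 pos [ 0.4918 -0.0398  0.1963] dolly mm -64.2 -6.7 F world [-2.42 -3.98  0.7 ] F dolly x -3.37 tool yaw 0.2538 w -0.0008205515248230635 q [-0.23 -0.24  1.96 -0.    1.41  1.09]
```

>>> servo_tool --moves '[[[1, 0, 0, 0, 0, 0, 0], [1, 0, 0, 0, 0, 0, 0], [0, 0, 0, 0, 0, 0, 0]]]'

```text
time: 7.45
tool_pos: [0.4937, -0.0393, 0.1963]
tool_rot: [0.0, 0.992, 0.127, -0.0]
contact_force: [-2.4, -3.9, 1.2]
gripper_width: 0.001
grasp_force: 1.6
```

>>> servo_tool --moves '[[[1, 0, 0, 0, 0, 0, 0], [0, 0, 0, 0, 0, 0, 0]]]'

```text
time: 7.7
tool_pos: [0.4947, -0.039, 0.1963]
tool_rot: [0.0, 0.992, 0.127, -0.0]
contact_force: [-2.8, -3.2, 0.2]
gripper_width: -0.006
grasp_force: 1.7
```

```bash
python3 st.py
```

```text
t 7.7 pos [ 0.4947 -0.039   0.1963] dolly mm -61.2 -6.7 F world [-2.76 -3.17  0.25] F dolly x -3.49 tool yaw 0.2538 w -0.005904303994516662 q [-0.23 -0.23  1.96 -0.    1.41  1.09]
```

>>> servo_tool --moves '[[[0.7, 0, 0, 0, 0, 0, 0], [0, 0, 0, 0, 0, 0, 0]]]'

```text
time: 7.95
tool_pos: [0.4953, -0.0389, 0.1963]
tool_rot: [0.0, 0.992, 0.127, -0.0]
contact_force: [-1.1, -3.7, 0.3]
gripper_width: 0.003
grasp_force: 1.8
```

>>> servo_tool --moves '[[[0.7, 0, 0, 0, 0, 0, 0], [0, 0, 0, 0, 0, 0, 0]]]'

```text
time: 8.2
tool_pos: [0.496, -0.0387, 0.1963]
tool_rot: [0.0, 0.992, 0.127, -0.0]
contact_force: [-3.2, -2.8, 0.5]
gripper_width: 0.003
grasp_force: 1.8
```

>>> servo_tool --moves '[[[0.7, 0, 0, 0, 0, 0, 0], [0, 0, 0, 0, 0, 0, 0]]]'

```text
time: 8.45
tool_pos: [0.4967, -0.0385, 0.1963]
tool_rot: [0.0, 0.992, 0.127, -0.0]
contact_force: [-2.6, -4.1, -0.2]
gripper_width: -0.002
grasp_force: 1.9
```

>>> servo_tool --moves '[[[0.7, 0, 0, 0, 0, 0, 0], [0, 0, 0, 0, 0, 0, 0]]]'

```text
time: 8.7
tool_pos: [0.4974, -0.0383, 0.1963]
tool_rot: [0.0, 0.992, 0.127, -0.0]
contact_force: [-2.9, -4.1, 0.5]
gripper_width: -0.001
grasp_force: 1.9
```

>>> servo_tool --moves '[[[0.7, 0, 0, 0, 0, 0, 0], [0, 0, 0, 0, 0, 0, 0]]]'

```text
time: 8.95
tool_pos: [0.4978, -0.0383, 0.1963]
tool_rot: [0.0, 0.992, 0.127, -0.0]
contact_force: [-4.3, -4.3, 1.4]
gripper_width: -0.002
grasp_force: 2.6
```

>>> servo_tool --moves '[[[0.7, 0, 0, 0, 0, 0, 0], [0, 0, 0, 0, 0, 0, 0]]]'

```text
time: 9.2
tool_pos: [0.498, -0.0382, 0.1963]
tool_rot: [0.0, 0.992, 0.127, -0.001]
contact_force: [-6.0, -4.8, 2.4]
gripper_width: -0.002
grasp_force: 3.6
```

```bash
python3 - <<'E'
import st
from h import *
f=grab('top','top2'); g=grab('side','side2')
a=cv2.resize(f['image'][110:220,270:410],None,fx=4,fy=4,interpolation=cv2.INTER_CUBIC)
b=cv2.resize(g['image'][110:245,270:400],None,fx=3.26,fy=3.26,interpolation=cv2.INTER_CUBIC)[:440]
o=np.zeros((440,800,3),np.uint8); o[:,:400]=a[:,80:480]; w=min(400,b.shape[1]); o[:b.shape[0],400:400+w]=b[:,:w]
cv2.imwrite('pics/t2.png',o)
E
```

```text
t 9.2 pos [ 0.498  -0.0382  0.1963] dolly mm -57.7 -6.7 F world [-5.95 -4.82  2.38] F dolly x -7.0 tool yaw 0.2539 w -0.0021952282555753305 q [-0.23 -0.22  1.95 -0.    1.41  1.09]
```

View pics/t2.png

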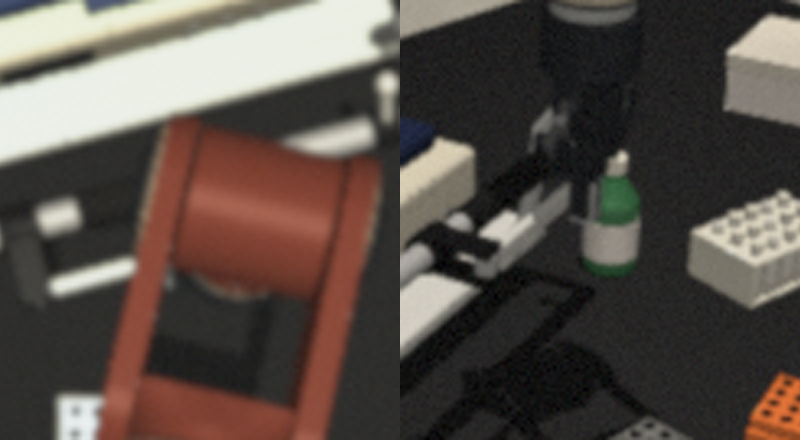

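The blade is now parallel to the bar, and the force is rising at the stop (the tool has nearly stopped advancing). I'll lean in to about 14 N.

>>> servo_tool --moves '[[[0.7, 0, 0, 0, 0, 0, 0], [0.7, 0, 0, 0, 0, 0, 0], [0, 0, 0, 0, 0, 0, 0]]]'

```text
time: 9.68
tool_pos: [0.4985, -0.0381, 0.1962]
tool_rot: [0.0, 0.992, 0.127, -0.003]
contact_force: [-11.1, -6.9, 3.9]
gripper_width: 0.001
grasp_force: 5.7
```

```bash
python3 st.py
```

```text
t 9.675 pos [ 0.4985 -0.0381  0.1962] dolly mm -57.3 -6.8 F world [-11.06  -6.91   3.92] F dolly x -12.47 tool yaw 0.2538 w 0.0009765926542514975 q [-0.22 -0.21  1.95 -0.    1.41  1.09]
```

>>> servo_tool --moves '[[[0.5, 0, 0, 0, 0, 0, 0], [0, 0, 0, 0, 0, 0, 0], [0, 0, 0, 0, 0, 0, 0], [0, 0, 0, 0, 0, 0, 0]]]'

```text
time: 10.18
tool_pos: [0.4986, -0.038, 0.1963]
tool_rot: [0.0, 0.992, 0.127, -0.003]
contact_force: [-11.8, -6.4, 4.3]
gripper_width: 0.001
grasp_force: 6.4
```

```bash
python3 st.py
```

```text
t 10.175 pos [ 0.4986 -0.038   0.1963] dolly mm -57.1 -6.7 F world [-11.81  -6.35   4.33] F dolly x -13.05 tool yaw 0.2538 w 0.001300319553079046 q [-0.22 -0.21  1.95 -0.    1.41  1.09]
```

>>> servo_tool --moves '[[[0, 0, 0, 0, 0, 0, 0], [0, 0, 0, 0, 0, 0, 0], [0, 0, 0, 0, 0, 0, 0], [0, 0, 0, 0, 0, 0, 0], [0, 0, 0, 0, 0, 0, 0], [0, 0, 0, 0, 0, 0, 0], [0, 0, 0, 0, 0, 0, 0], [0, 0, 0, 0, 0, 0, 0], [0, 0, 0, 0, 0, 0, 0], [0, 0, 0, 0, 0, 0, 0]]]'

```text
time: 11.42
tool_pos: [0.4986, -0.0381, 0.1962]
tool_rot: [0.0, 0.992, 0.127, -0.003]
contact_force: [-11.4, -6.5, 5.3]
gripper_width: -0.001
grasp_force: 6.4
```

```bash
python3 st.py
```

```text
t 11.425 pos [ 0.4986 -0.0381  0.1962] dolly mm -57.1 -6.8 F world [-11.43  -6.51   5.3 ] F dolly x -12.73 tool yaw 0.2538 w -0.0005889348144927316 q [-0.22 -0.21  1.95 -0.    1.41  1.09]
```

>>> servo_tool --moves '[[[0, 0, 0, 0, 0, 0, 0], [0, 0, 0, 0, 0, 0, 0], [0, 0, 0, 0, 0, 0, 0], [0, 0, 0, 0, 0, 0, 0], [0, 0, 0, 0, 0, 0, 0], [0, 0, 0, 0, 0, 0, 0], [0, 0, 0, 0, 0, 0, 0], [0, 0, 0, 0, 0, 0, 0], [0, 0, 0, 0, 0, 0, 0], [0, 0, 0, 0, 0, 0, 0]]]'

```text
time: 12.68
tool_pos: [0.4986, -0.038, 0.1962]
tool_rot: [0.0, 0.992, 0.127, -0.003]
contact_force: [-11.7, -5.6, 5.0]
gripper_width: -0.001
grasp_force: 6.4
```

```bash
python3 st.py
```

```text
t 12.675 pos [ 0.4986 -0.038   0.1962] dolly mm -57.1 -6.7 F world [-11.69  -5.6    4.98] F dolly x -12.75 tool yaw 0.2538 w -0.001388699719041137 q [-0.22 -0.21  1.95 -0.    1.41  1.09]
```

The force has held at about 12.8 N for over 2.5 s with no creep. Now I'll let the lever follow the fingers back slowly.

>>> servo_tool --moves '[[[-0.8, 0, 0, 0, 0, 0, 0], [-0.8, 0, 0, 0, 0, 0, 0], [-1, 0, 0, 0, 0, 0, 0], [-1, 0, 0, 0, 0, 0, 0], [-1.5, 0, 0, 0, 0, 0, 0], [-2, 0, 0, 0, 0, 0, 0], [-2, 0, 0, 0, 0, 0, 0], [-2, 0, 0, 0, 0, 0, 0], [-2, 0, 0, 0, 0, 0, 0], [-2, 0, 0, 0, 0, 0, 0], [-2, 0, 0, 0, 0, 0, 0], [-2, 0, 0, 0, 0, 0, 0]]]'

```text
time: 14.18
tool_pos: [0.4818, -0.042, 0.1961]
tool_rot: [-0.0, 0.992, 0.127, -0.0]
contact_force: [-2.1, 0.9, 0.9]
gripper_width: -0.009
grasp_force: 1.2
```

>>> servo_tool --moves '[[[-2, 0, 0, 0, 0, 0, 0], [-2, 0, 0, 0, 0, 0, 0], [-2, 0, 0, 0, 0, 0, 0], [-2, 0, 0, 0, 0, 0, 0], [-2, 0, 0, 0, 0, 0, 0], [-2, 0, 0, 0, 0, 0, 0], [-2, 0, 0, 0, 0, 0, 0], [-2, 0, 0, 0, 0, 0, 0]]]'

```text
time: 15.18
tool_pos: [0.4666, -0.0464, 0.1964]
tool_rot: [0.0, 0.992, 0.127, 0.0]
contact_force: [-1.0, 1.8, -1.1]
gripper_width: 0.0
grasp_force: 0.7
```

```bash
python3 st.py
```

```text
t 15.175 pos [ 0.4666 -0.0464  0.1964] dolly mm -90.2 -6.5 F world [-0.98  1.78 -1.09] F dolly x -0.49 tool yaw 0.2537 w 0.00032690873019836206 q [-0.26 -0.3   2.02 -0.    1.42  1.06]
```

>>> servo_tool --moves '[[[-1.2, 0, 0, 0, 0, 0, 0], [-1.2, 0, 0, 0, 0, 0, 0], [-1.2, 0, 0, 0, 0, 0, 0], [-1.2, 0, 0, 0, 0, 0, 0], [-1.2, 0, 0, 0, 0, 0, 0], [-1.2, 0, 0, 0, 0, 0, 0], [-1.2, 0, 0, 0, 0, 0, 0], [-1.2, 0, 0, 0, 0, 0, 0], [-1.2, 0, 0, 0, 0, 0, 0], [-1.2, 0, 0, 0, 0, 0, 0], [-1.2, 0, 0, 0, 0, 0, 0], [-1.2, 0, 0, 0, 0, 0, 0]]]'

```text
time: 16.68
tool_pos: [0.4526, -0.05, 0.1963]
tool_rot: [0.0, 0.992, 0.127, 0.0]
contact_force: [-0.3, -0.5, -0.9]
gripper_width: 0.003
grasp_force: 0.0
```

```bash
python3 st.py
```

```text
t 16.675 pos [ 0.4526 -0.05    0.1963] dolly mm -104.6 -6.3 F world [-0.35 -0.53 -0.92] F dolly x -0.47 tool yaw 0.2538 w 0.0033254614224909025 q [-0.27 -0.34  2.05 -0.    1.43  1.04]
```

Contact is gone (pad force 0). I'll move clear: a little farther slowly, then back and up.

>>> servo_tool --moves '[[[-2, 0, 0, 0, 0, 0, 0], [-3, 0, 0, 0, 0, 0, 0], [-5, 0, 0, 0, 0, 0, 0], [-10, 0, 0, 0, 0, 0, 0], [-15, 0, 0, 0, 0, 0, 0], [-10, 15, -10, 0, 0, 0, 0], [-5, 30, -20, 0, 0, 0, 0], [-5, 35, -15, 0, 0, 0, 0], [-5, 35, 0, 0, 0, 0, 0], [-5, 35, 0, 0, 0, 0, 0], [0, 20, 0, 0, 0, 0, 0], [0, 0, 0, 0, 0, 0, 0]]]'

```text
time: 18.18
tool_pos: [0.4322, -0.2313, 0.2411]
tool_rot: [-0.0, 0.992, 0.126, -0.0]
contact_force: [0.0, -0.2, 0.3]
gripper_width: -0.004
grasp_force: 0.0
```

```bash
python3 - <<'E'
import st
from h import *
f=grab('top','top3'); cv2.imwrite('pics/t3.png',cv2.resize(f['image'][100:260,230:430],None,fx=3.5,fy=3.5,interpolation=cv2.INTER_CUBIC))
E
```

```text
t 18.175 pos [ 0.4322 -0.2313  0.2411] dolly mm -171.4 -176.2 F world [ 0.01 -0.16  0.3 ] F dolly x -0.03 tool yaw 0.2523 w -0.003763977130884658 q [-0.64 -0.28  1.92  0.    1.5   0.67]
```

View pics/t3.png

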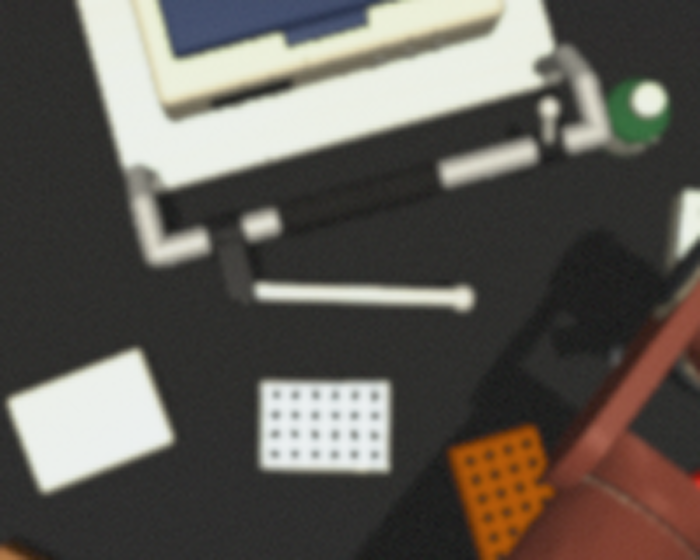

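The lever is back at rest: its ball at crop (462,298) is at image (362,185), as at the start. The thumb lever, bottle and cold block haven't moved, and the arm is clear.

```bash
python3 -c "
from plant import manip
print(manip.job_done())"
```

```text
the job is handed in; nothing more can be done
None
```

I pressed the brake lever to its stop, leaned on it at about 13 N for over two seconds with no further travel, eased it back to rest, moved the arm clear and handed the job in at about 18 s on the robot's clock.

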